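# Put the canister set back in the spice tray in order of height

## Robot

A 6-joint arm with a two-finger parallel gripper is mounted at the origin on a cart in front of the work surface, level with it; the furniture and walls round the work are solid. World frame = base frame: x ahead of the robot, y to its left, z up, the work surface at z = 0. Lengths are in mm, angles in rad, forces in N, time in s.
With the tool pointing down it reaches from about 350 to 875 mm from the base axis. Payload 4.2 kg.
Tool frame: the origin (TCP) lies at the very end of the fingers, on their centre line; the grasp point (between the pads) lies 19 mm behind it; z points along the fingers, y is the line along which they close (so a half turn about z gives the same grasp; the last joint's range is limited). The gripper opens to 85 mm and grips with 20 to 120 N. Pads are 22 mm wide; open, the fingers measure 114 mm over their backs; the gripper's body (76 mm by 85 mm) begins 54 mm behind the grasp point. The pads swing forward as they close: fully open they stand 13 mm farther back than shut.
Start: joints at [-1.083, 0.385, 0.008, 0, -1.194, -0.259], TCP at [141.773, -608.687, 231.312] pointing down, gripper open.
Joint ranges: [-3.14, 3.14], [-1.21, 2.06], [-1.07, 1.41], [-3.16, 2.05], [-2.99, -0.16], [-3.1, 3.1]. Speed limits (rad/s): [2.79, 2.79, 3.14, 3.14, 3.14, 3.14].

## Interface

Orientations are given as a unit quaternion [x, y, z, w].
In Python, from bench import arm, viewer gives the robot as it stands. The module is installed in compiled form; this text tells all that it offers.
- The arm moves only by the shell command python3 -m jog 'ROWS' [OPENING]. ROWS is rows parted by semicolons, their numbers by spaces, 1 to 10 of them, each of 6 numbers: dx, dy, dz in mm, then a rotation vector rx, ry, rz in rad; each row is the pose to reach, as a shift and turn from the pose commanded when the command began, along the tool's axes at that moment; what a row does not reach only later rows make up. A row lasts 1/10 s, in which the tool goes at most 50 mm and 0.15 rad, less where a joint would pass 70% of its speed; a pose out of reach is approached as far as the arm can. OPENING is the finger opening in mm, set as the command begins (- or left out keeps the last). The fingers move at their own pace and stop on an object; the grip force is fixed at half the most. Time passes only in rows, so rows that do not move let the fingers close. It prints the time, the measured TCP pose, the force, the opening and the grip force at its end.
- arm.read_state(): the state, without advancing time (a new reading comes with each control period).
- viewer.get_image(name): name is "scene" or "side" or "wrist"; returns (picture, depth): 384x512x3 uint8, blue, green, red; 384x512 float32, mm along the optical axis (not along the pixel's ray), 0 where there is no reading.
- viewer.get_calibration(name): a dict with "K" (3x3 intrinsics, pixels), "rvec" (rotation vector, rad) and "tvec" (3), from world to camera coordinates, as OpenCV has them. Camera axes: x right, y down, z forward; pixel columns grow to the right and rows downward; lengths in mm; the calibration is good to about 2 mm. A picture is of the moment at which its call begins: read the wrist's pose just before it. get_calibration takes no time and is no camera call; for the wrist camera it gives the pose at the moment of the call.
- arm.job_done(): hands the job in; it is judged then, once.
The state is a dict: "clock": time; "joints": joint angles; "joint_vel": joint speeds; "joint_efforts": joint torques, N m; "position": TCP position; "ee_rot": TCP orientation; "contact_force": force on the tool from outside, world axes, zero at the start; "wrist_torque": the same for the moment, N m; "gripper_width": finger opening in mm; "grasp_force": force on a finger pad.
Only numpy, scipy, OpenCV 4.12 (cv2) and the standard library are available. Lean on these libraries where they do the work, as an engineer would, in place of code of your own. Each camera call takes 0.05 s, during which the arm holds its last target. There are 200 camera calls.

## Task

Put the four white canisters back into the free bays of the spice tray, one to a bay, so that the row steps down in height from the pepper mill: the tallest canister next to the mill and the shortest next to the matchbox. Stand each one upright, flat on the cork of its bay. Do not tip any canister or the mill over, and leave the mill and the matchbox where they are.

Things in the scene. Friction and masses are not known exactly. Their poses are not given: they have to be found in the camera images.
- canister_75: Straight round storage canister, white glazed ceramic with a dark wooden lid fixed on it: 48 mm across all the way up and 75 mm tall, 160 g nominal. One of a set of four that differ only in height (75, 100, 125 and 150 mm). Stands loose on the worktop left of the tray. Origin: centre of its underside; z up along its axis. Rigid; a grip of 15 to 30 N on the side is enough.
- canister_100: Straight round storage canister, white glazed ceramic with a dark wooden lid fixed on it: 48 mm across all the way up and 100 mm tall, 200 g nominal. One of a set of four that differ only in height (75, 100, 125 and 150 mm). Stands loose on the worktop left of the tray. Origin: centre of its underside; z up along its axis. Rigid; a grip of 15 to 30 N on the side is enough.
- canister_125: Straight round storage canister, white glazed ceramic with a dark wooden lid fixed on it: 48 mm across all the way up and 125 mm tall, 240 g nominal. One of a set of four that differ only in height (75, 100, 125 and 150 mm). Stands loose on the worktop left of the tray. Origin: centre of its underside; z up along its axis. Rigid; a grip of 15 to 30 N on the side is enough.
- canister_150: Straight round storage canister, white glazed ceramic with a dark wooden lid fixed on it: 48 mm across all the way up and 150 mm tall, 280 g nominal. One of a set of four that differ only in height (75, 100, 125 and 150 mm). Stands loose on the worktop left of the tray. Origin: centre of its underside; z up along its axis. Rigid; a grip of 15 to 30 N on the side is enough.
- bay_1: Cork seat, 58 mm square, in free bay 1 of 4 of the dark wooden spice tray, counted from the robot's left. Origin: centre of its top surface, 8 mm above the worktop, where a canister's underside rests; x across the tray, y along the row, z up. The tray is fixed and has six bays in a straight row, 66 mm apart between centres, each 62 mm square inside.
- bay_2: Cork seat, 58 mm square, in free bay 2 of 4 of the dark wooden spice tray, counted from the robot's left. Origin: centre of its top surface, 8 mm above the worktop, where a canister's underside rests; x across the tray, y along the row, z up. Partitions between bays are 4 mm thick and stand 8 mm above the cork; the long rims stand 12 mm above it.
- bay_3: Cork seat, 58 mm square, in free bay 3 of 4 of the dark wooden spice tray, counted from the robot's left. Origin: centre of its top surface, 8 mm above the worktop, where a canister's underside rests; x across the tray, y along the row, z up. A neighbouring canister leaves only 18 mm, so close the fingers across the row (along x of the bay), not along it.
- bay_4: Cork seat, 58 mm square, in free bay 4 of 4 of the dark wooden spice tray, counted from the robot's left. Origin: centre of its top surface, 8 mm above the worktop, where a canister's underside rests; x across the tray, y along the row, z up. The canisters start in two ranks, 80 mm or more apart in x; within a rank they are 130 mm or more apart in y.
- pepper_mill: Dark wooden pepper mill, 58 mm across, 170 mm tall, standing loose in the end bay of the tray at one end of the row (66 mm beyond the outermost free bay); which end differs from start to start. Origin: centre of its underside.
- matchbox: Matchbox, 36 x 55 x 15 mm, lying loose in the end bay at the other end of the row. Origin: centre of its underside.

How it is judged:
By the outcome, as a careful person would: the job done as asked, in the order asked, and still so for the second after the job is handed in, with the robot touching nothing.
It also fails if it takes over 109 s, if anything falls off the work surface, if the arm or the gripper's body presses on something with over 40 N, if the wrist force passes 120 N, or if a joint passes its speed limit or range.

## Working session

There is one attempt and no reset: what is moved stays moved. The work goes in short steps, Python scripts to look and compute and a shell command to move; the robot and the scene stay as the last step left them, time stands still between calls to the robot, and variables do not carry over. Pictures are saved under pics/ and viewed, at most 14 in all, crops included, and the job is handed in when it is done.

```bash
mkdir -p pics
cat > h.py <<'E'
import numpy as np, cv2
from bench import arm, viewer
from scipy.spatial.transform import Rotation as R
def cal(n):
    c=viewer.get_calibration(n); K=np.array(c["K"],float); r=cv2.Rodrigues(np.array(c["rvec"],float))[0]; t=np.array(c["tvec"],float).ravel()
    return K,r,t
def cloud(depth,c):
    K,r,t=c; v,u=np.indices(depth.shape)
    p=np.stack([(u-K[0,2])/K[0,0]*depth,(v-K[1,2])/K[1,1]*depth,depth],-1)
    return (p-t)@r
def ray(uv,z,c):
    K,r,t=c; d=r.T@np.linalg.solve(K,[uv[0],uv[1],1.]); o=-r.T@t
    return o+d*(z-o[2])/d[2]
E
python3 - <<'E'
from h import *
for n in("scene","side"):
    im,d=viewer.get_image(n); cv2.imwrite(f"pics/{n}0.png",im); np.save(f"{n}0.npy",d)
    c=cal(n); print(n,-c[1].T@c[2],c[0][0,0],(d==0).mean())
s=arm.read_state();print(s)
E
```

```text
scene [-373.18524382  353.70454048  551.78278492] 365.9522654811626 0.00372314453125
side [ 342.54893801 -915.75993173  518.66742353] 369.73060775498345 0.003957112630208333
{'clock': 0.1, 'joints': array([-1.08341534e+00,  3.85511189e-01,  6.73495631e-03, -4.45309019e-04,
       -1.19398190e+00, -2.58637864e-01]), 'joint_vel': array([ 0.00020805, -0.00255598,  0.00305238,  0.00116276,  0.00073929,
       -0.00014105]), 'joint_efforts': array([-4.85834098e-04, -3.93319702e+01,  1.88929099e+01,  4.19787169e+00,
       -2.57226638e-03,  7.36025299e-06]), 'position': array([ 141.6423474 , -608.19645811,  230.29962365]), 'ee_rot': array([-1.14040724e-01,  9.93475570e-01,  9.88868600e-04, -1.64738371e-04]), 'contact_force': array([ 0.37415183, -0.27508146, -0.2669245 ]), 'wrist_torque': array([ 0.00206582, -0.00362267,  0.06926301]), 'grasp_force': 0.0, 'gripper_width': 85.3585056618737}
```

View pics/scene0.png

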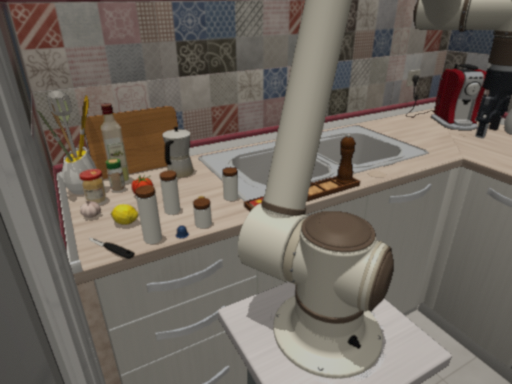

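View pics/side0.png

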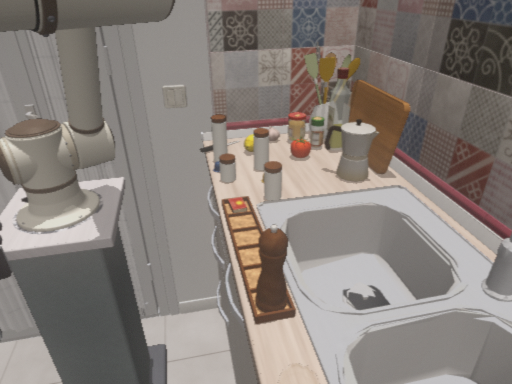

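The scene view shows the canister lids at about (147,190), (170,178), (203,203) and (231,172), with the mill at (346,150). In the side view the lids are at (219,120), (261,133), (227,160) and (273,168). The mill is at (272,270), the matchbox at (239,205) and the free bays at about (243,222) to (262,280). The mill is therefore at the -y end, and the matchbox at the +y end.

Run:
```python
from h import *
from scipy.optimize import least_squares
from scipy import ndimage as N
C={n:cal(n) for n in("scene","side")}
P={n:cloud(np.load(n+"0.npy"),C[n]) for n in C}
I={n:cv2.imread(f"pics/{n}0.png") for n in C}
L={"scene":[(147,190),(170,177),(203,203),(231,172),(346,144)],"side":[(219,120),(261,133),(227,160),(273,168),(272,240)]}
# table height
for n,uvs in(("scene",[(130,235),(185,215),(215,185)]),("side",[(230,190),(300,180),(320,170)])):
    print(n,"table",[P[n][v,u].round(0) for u,v in uvs])
for i in range(5):
    for n in C:
        u,v=L[n][i]; p0=P[n][v,u]
        D=np.linalg.norm(P[n][...,:2]-p0[:2],axis=-1)
        m=(D<45)&(P[n][...,2]>18)
        lab,_=N.label(m); m=lab==lab[v,u]; q=P[n][m]
        zt=np.percentile(q[:,2],98)
        o=-C[n][1].T@C[n][2]
        s=q[q[:,2]<zt-8]
        f=least_squares(lambda a:np.hypot(s[:,0]-a[0],s[:,1]-a[1])-a[2],[*p0[:2],24],loss="soft_l1")
        f2=least_squares(lambda a:np.hypot(s[:,0]-a[0],s[:,1]-a[1])-24,p0[:2],loss="soft_l1")
        top=q[q[:,2]>zt-4]
        print(i,n,m.sum(),"top z",zt.round(1),"fit",f.x.round(1),"fixR",f2.x.round(1),"topmean",top.mean(0).round(1))
# tray cork: orange mask in side view
im=I["side"]; hsv=cv2.cvtColor(im,cv2.COLOR_BGR2HSV)
m=((hsv[...,0]>8)&(hsv[...,0]<24)&(hsv[...,1]>130)&(hsv[...,2]>120)).astype(np.uint8); m[:190]=0;m[320:]=0;m[:,:215]=0;m[:,300:]=0
n_,lab,st,ce=cv2.connectedComponentsWithStats(m)
for k in range(1,n_):
    if st[k,4]>25: 
        q=P["side"][lab==k]; print("cork",st[k],ce[k].round(1),np.median(q,0).round(1),ray(ce[k],8,C["side"]).round(1), q.min(0).round(0),q.max(0).round(0))
big=cv2.resize(im[180:330,190:320],None,fx=5,fy=5,interpolation=cv2.INTER_CUBIC)[:600,:]; cv2.imwrite("pics/tray.png",cv2.resize(im[190:330,200:320],(600,600*140//120))[:600])
```

```text
scene table [array([505., 259.,  -1.]), array([534.,  96.,  -2.]), array([667., -57.,   2.])]
side table [array([455.,  -3.,  -2.]), array([667.,   7.,  -1.]), array([748.,  58.,  -2.])]
0 scene 1018 top z 150.0 fit [456.4 211.1  23.5] fixR [457.  210.9] topmean [451.9 211.9 149. ]
0 side 602 top z 148.6 fit [454.7 209.   23.4] fixR [448.5 168.3] topmean [453.9 203.4 147.7]
1 scene 640 top z 125.3 fit [-1902679.2   472498.1  1960978. ] fixR [533.8 132.4] topmean [569.  123.5 124.2]
1 side 558 top z 124.0 fit [572.5 120.2  23.5] fixR [572.6 120.8] topmean [571.1 115.1 122.9]
2 scene 420 top z 75.9 fit [460.5  68.2  23.7] fixR [460.8  68.1] topmean [456.4  69.   74.4]
2 side 355 top z 74.2 fit [458.3  66.2  23.4] fixR [452.   25.3] topmean [457.8  61.5  72.9]
3 scene 432 top z 100.6 fit [563.8 -66.1  23.6] fixR [526.3 -48.7] topmean [560.  -63.6  99.4]
3 side 581 top z 99.1 fit [562.2 -68.2  23.4] fixR [ 553.  -108.9] topmean [561.1 -72.1  98. ]
4 scene 679 top z 166.5 fit [ 466.  -442.4   23.1] fixR [ 436.6 -415. ] topmean [ 463.1 -438.8  167.5]
4 side 2189 top z 167.0 fit [ 465.6 -444.5   23.3] fixR [ 465.8 -443.8] topmean [ 465.8 -448.   166.9]
cork [235 200   9   5  28] [239.  202.1] [ 464.1 -113.6   22.2] [466.6 -90.3   8. ] [ 452. -124.   20.] [ 474. -103.   24.]
```

View pics/tray.png

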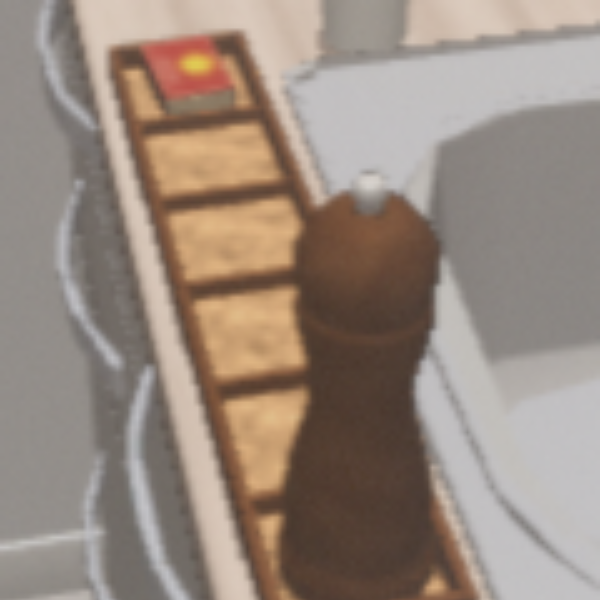

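The fitted positions agree to about 2 mm between the two views:

| Object | x, y (mm) |
|---|---|
| canister_150 | (455, 210) |
| canister_125 | (572, 121) |
| canister_75 | (459, 67) |
| canister_100 | (563, -67) |
| mill | (466, -443) |
| matchbox | (464, -113) |

The tray crop shows the four free bays between the red matchbox (185,75) and the mill. Next I move over the tray, turn the fingers across the row, and look with the wrist camera.

```bash
python3 -m jog '-39 24.6 -15 0 0 -0.134; -78 49 -30 0 0 -0.268; -117 74 -45 0 0 -0.402; -156 98 -60 0 0 -0.536; -195 123 -75 0 0 -0.67; -234 148 -85 0 0 -0.805; -272 172 -95 0 0 -0.94; -311 197 -100 0 0 -1.07; -350 221 -100 0 0 -1.207; -389 246 -100 0 0 -1.342' 85
python3 -m jog '0 0 0 0 0 0;0 0 0 0 0 0;0 0 0 0 0 0'
python3 - <<'E'
from h import *
s=arm.read_state(); c=cal("wrist"); im,d=viewer.get_image("wrist")
cv2.imwrite("pics/w1.png",im); np.save("w1.npy",d); np.savez("w1c.npz",*c)
print(s["position"],R.from_quat(s["ee_rot"]).as_matrix().round(3),s["joints"].round(3),-c[1].T@c[2])
E
```

```text
clock: 1.1
position: [465.8, -279.2, 331.3]
ee_rot: [0.709, -0.705, -0.0, -0.0]
contact_force: [1.1, -0.7, 0.2]
gripper_width: 84.9
grasp_force: 0.0
clock: 1.4
position: [464.3, -281.2, 331.0]
ee_rot: [-0.707, 0.707, 0.0, -0.0]
contact_force: [-0.4, -0.1, -0.3]
gripper_width: 84.8
grasp_force: 0.0
[ 464.25471827 -281.21456866  331.0383189 ] [[-0.001 -1.    -0.001]
 [-1.     0.001  0.   ]
 [-0.     0.001 -1.   ]] [-0.246  0.189 -0.018  0.    -1.365  0.245] [ 465.70074631 -353.7515391   473.14715927]
```

View pics/w1.png

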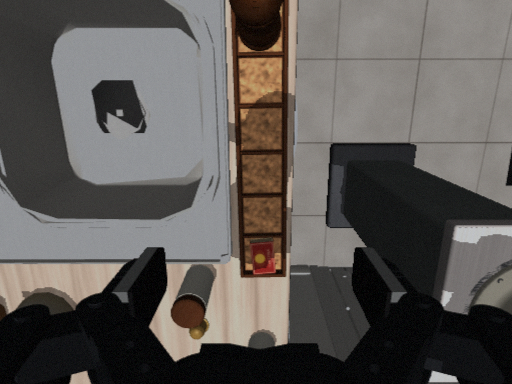

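The wrist view shows the tray running from the mill (257,20) to the matchbox (262,258). The four free cork bays are at about (262,80), (262,128), (263,173) and (263,215), and the partitions are at rows 54, 104, 152, 194 and 235.

Run:
```python
from h import *
z=np.load("w1c.npz"); c=[z["arr_%d"%i] for i in range(3)]; im=cv2.imread("pics/w1.png"); P=cloud(np.load("w1.npy"),c)
hsv=cv2.cvtColor(im,cv2.COLOR_BGR2HSV)
g=im[...,2].astype(float)  # red: dark rims vs cork
# partitions: dark minima along rows at 3 columns groups
for cols in((248,256),(268,276)):
    p=g[:,cols[0]:cols[1]].mean(1); out=[]
    for r in(54,104,152,194,235):
        w=np.arange(r-5,r+6); k=np.clip(np.median(p[w])-p[w],0,None); rr=(w*k).sum()/k.sum()
        out.append(ray((np.mean(cols)-.5,rr),16,c)[:2].round(1).tolist())
    print("partitions",cols,out)
# rims: dark minima near cols 240 and 284
for r0 in(68,88,118,140,165,183,205,225):
    p=g[r0-4:r0+5].mean(0); o=[]
    for cc in(241,285):
        w=np.arange(cc-7,cc+8); j=w[np.argmin(p[w])]; w=np.arange(j-3,j+4);k=np.clip(p[w].max()-p[w],0,None); o.append((w*k).sum()/k.sum())
    a,b=[ray((x,r0),20,c) for x in o]; print(r0,np.round(o,1),a[:2].round(1),b[:2].round(1),"mid",((a+b)/2)[:2].round(1))
for u,v in((262,80),(262,128),(263,173),(263,215),(263,260)): print("depth",P[v-3:v+4,u-3:u+4].reshape(-1,3).mean(0).round(1))
```

```text
partitions (248, 256) [[475.3, -410.3], [475.8, -345.0], [476.3, -281.0], [476.7, -216.3], [477.2, -151.3]]
partitions (268, 276) [[448.8, -410.3], [448.1, -346.2], [447.4, -282.0], [446.7, -216.9], [446.0, -151.8]]
68 [236.3 283.8] [ 495.7 -393.8] [ 432.4 -393.8] mid [ 464.  -393.8]
88 [236.4 283.7] [ 496.  -368.5] [ 431.9 -368.5] mid [ 463.9 -368.5]
118 [238.1 283.8] [ 494.4 -329. ] [ 431.  -328.9] mid [ 462.7 -328.9]
140 [238.3 283.7] [ 494.8 -298.6] [ 430.4 -298.6] mid [ 462.6 -298.6]
165 [239.5 283.7] [ 493.6 -262.6] [ 429.7 -262.6] mid [ 461.7 -262.6]
183 [240.1 283.5] [ 493.4 -235.7] [ 429.3 -235.6] mid [ 461.3 -235.6]
205 [240.9 283. ] [ 492.7 -201.5] [ 429.4 -201.5] mid [ 461.1 -201.5]
225 [241.2 283. ] [ 492.7 -169.2] [ 428.7 -169.1] mid [ 460.7 -169.2]
depth [ 461.3 -378.3   26.4]
depth [ 461.1 -314.2    7.4]
depth [ 459.4 -247.9    7.4]
depth [ 459.2 -180.8    7.4]
depth [ 459.2 -111.3   23.4]
```

Run:
```python
from h import *
z=np.load("w1c.npz"); c=[z["arr_%d"%i] for i in range(3)]; im=cv2.imread("pics/w1.png"); P=cloud(np.load("w1.npy"),c)
print("ball",P[328,200].round(0),P[324,197].round(0),"lid",P[312,187].round(0),"table",P[335,230].round(0))
print("bay4 z", P[58:104:5,246:282:5,2].round(0))
cs=cal("side");Ps=cloud(np.load("side0.npy"),cs)
q=Ps.reshape(-1,3); 
for y in(-379,-313,-247,-181):
    s=q[(abs(q[:,0]-462)<22)&(abs(q[:,1]-y)<22)&(q[:,2]<40)&(q[:,2]>-20)]; print(y,len(s),np.percentile(s[:,2],[5,50,95]).round(1) if len(s) else 0)
cv2.imwrite("pics/ball.png",cv2.resize(im[230:384,150:300],(584,600)))
```

```text
ball [565.  17.  22.] [552. -53. 100.] lid [565. -72.  99.] table [518.  51.  -1.]
bay4 z [[8. 6. 8. 7. 7. 7. 7. 8.]
 [6. 7. 7. 7. 7. 6. 8. 7.]
 [8. 7. 7. 8. 7. 8. 8. 8.]
 [7. 5. 6. 9. 8. 7. 9. 7.]
 [8. 7. 9. 7. 7. 6. 8. 8.]
 [7. 7. 7. 9. 6. 6. 7. 8.]
 [5. 8. 7. 6. 7. 9. 7. 7.]
 [7. 8. 8. 8. 7. 7. 7. 7.]
 [8. 7. 8. 8. 8. 7. 8. 8.]
 [6. 5. 4. 4. 6. 6. 7. 5.]]
-379 110 [5.3 6.6 8. ]
-313 189 [5.  6.5 8.1]
-247 213 [5.1 6.7 8. ]
-181 173 [5.2 6.4 7.8]
```

View pics/ball.png

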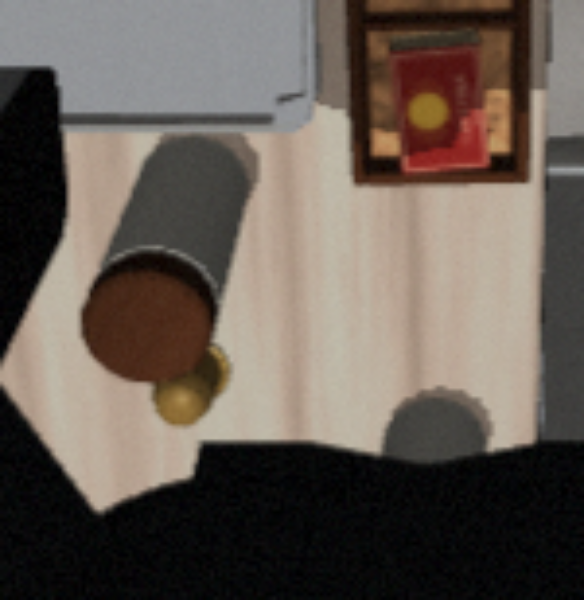

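All four bays are clear at cork height, about 7 mm measured. The crop shows the canister_100 lid at (150,325), with a small brass knob beside it at world (563,15) that will not get in the way. I'll place the tallest first, so I move over canister_150.

```bash
python3 -m jog '-45 1 0 0 0 0; -95 2 0 0 0 0; -145 3 0 0 0 0; -195 4 0 0 0 0; -245 5 0 0 0 0; -295 6 0 0 0 0; -345 7 0 0 0 0; -395 8 0 0 0 0; -440 9 0 0 0 0; -450 9 0 0 0 0' 85
python3 -m jog '-40 0 40 0 0 0;-40 0 60 0 0 0; -40 0 60 0 0 0; -40 0 60 0 0 0'
python3 - <<'E'
from h import *
s=arm.read_state(); c=cal("wrist"); im,d=viewer.get_image("wrist"); P=cloud(d,c)
cv2.imwrite("pics/w2.png",im); np.save("w2.npy",d)
print(s["position"],R.from_quat(s["ee_rot"]).as_matrix().round(3),s["joints"].round(3))
m=(abs(P[...,2]-150)<5)&(np.hypot(P[...,0]-455,P[...,1]-210)<40); q=P[m]; print(m.sum(),q.mean(0).round(1),q.min(0).round(1),q.max(0).round(1), [x.mean().round() for x in np.nonzero(m)])
E
```

```text
clock: 2.45
position: [455.8, 171.4, 331.1]
ee_rot: [0.708, -0.706, -0.0, -0.0]
contact_force: [-0.3, -0.2, 0.4]
gripper_width: 85.1
grasp_force: 0.0
clock: 2.85
position: [456.5, 207.9, 272.0]
ee_rot: [-0.707, 0.708, -0.001, -0.0]
contact_force: [0.1, -0.0, 0.7]
gripper_width: 85.3
grasp_force: 0.0
[456.47157958 207.90507148 272.02594233] [[-0.001 -1.     0.001]
 [-1.     0.001 -0.001]
 [ 0.001 -0.001 -1.   ]] [ 7.520e-01  1.440e-01 -2.200e-01  1.000e-03 -1.207e+00 -7.540e-01]
2250 [458.2 207.4 149.2] [435.2 184.6 145.1] [481.5 231.6 151.5] [np.float64(186.0), np.float64(259.0)]
```

View pics/w2.png

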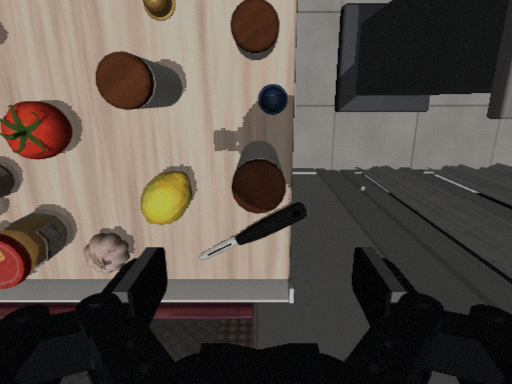

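The wrist view confirms the canister_150 lid at (259,186), between the fingers at world (458,208). The canister_75 lid is at (254,27) and the canister_125 lid at (125,80). The knife at (250,230) and the blue cap at (272,99) are low and clear of the fingers. Next I descend, grip and lift a little.

```bash
python3 -m jog '-0.5 -1 40 0 0 0; -0.5 -1 85 0 0 0; -0.5 -1 125 0 0 0; -0.5 -1 150 0 0 0; -0.5 -1 161 0 0 0; -0.5 -1 161 0 0 0; -0.5 -1 161 0 0 0'
python3 -m jog '0 0 0 0 0 0;0 0 0 0 0 0;0 0 0 0 0 0;0 0 0 0 0 0;0 0 0 0 0 0;0 0 0 0 0 0;0 0 0 0 0 0;0 0 0 0 0 0' 30
python3 -m jog '0 0 -10 0 0 0;0 0 -30 0 0 0;0 0 -40 0 0 0;0 0 -40 0 0 0'
python3 - <<'E'
from h import *
s=arm.read_state(); c=cal("wrist"); print(s["position"])
P=cloud(np.load("w2.npy"),np.array(0) if 0 else c)
E
```

```text
clock: 3.6
position: [458.3, 210.2, 112.3]
ee_rot: [-0.707, 0.707, -0.0, 0.002]
contact_force: [-0.6, 0.2, 0.8]
gripper_width: 85.2
grasp_force: 0.0
clock: 4.4
position: [457.7, 210.2, 111.7]
ee_rot: [0.707, -0.707, 0.0, -0.001]
contact_force: [-0.3, 1.0, 5.8]
gripper_width: 46.3
grasp_force: 62.4
clock: 4.8
position: [457.4, 210.2, 151.7]
ee_rot: [0.707, -0.707, 0.0, -0.002]
contact_force: [0.9, -0.2, -2.4]
gripper_width: 46.5
grasp_force: 62.0
[457.3831083  210.21004115 151.66256953]
```

```bash
python3 -m jog '0 0 -40 0 0 0; 20 0 -80 0 0 0; 60 -1 -100 0 0 0; 105 -2 -100 0 0 0; 150 -2 -100 0 0 0; 195 -3 -100 0 0 0; 240 -4 -100 0 0 0; 285 -5 -100 0 0 0; 330 -5 -100 0 0 0; 375 -6 -100 0 0 0'
python3 -m jog '45 0 0 0 0 0; 90 -1 0 0 0 0; 135 -1 0 0 0 0; 175 -1 0 0 0 0; 200 -1 0 0 0 0; 213 -1 0 0 0 0; 213 -1 0 0 0 0; 213 -1 0 0 0 0; 213 -1 0 0 0 0'
python3 - <<'E'
from h import *
s=arm.read_state(); c=cal("wrist"); im,d=viewer.get_image("wrist"); np.save("w3.npy",d); np.savez("w3c.npz",*c)
print(s["position"],R.from_quat(s["ee_rot"]).as_matrix().round(3).tolist()); cv2.imwrite("pics/w3.png",im)
E
```

```text
clock: 5.8
position: [461.8, -166.9, 249.3]
ee_rot: [-0.707, 0.707, 0.001, -0.0]
contact_force: [0.3, 0.3, -2.7]
gripper_width: 46.4
grasp_force: 63.1
clock: 6.7
position: [463.9, -377.2, 250.2]
ee_rot: [0.708, -0.707, -0.0, -0.0]
contact_force: [-0.4, 0.6, -1.4]
gripper_width: 46.3
grasp_force: 63.0
[ 463.86324442 -377.18800037  250.17907164] [[0.001, -1.0, -0.0], [-1.0, -0.001, 0.001], [-0.001, 0.0, -1.0]]
```

View pics/w3.png

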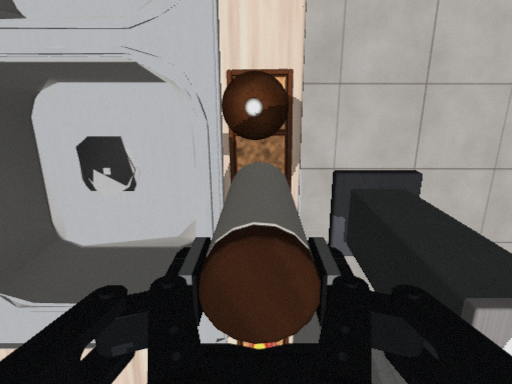

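The wrist view shows the held canister upright (lid at (260,285)), the mill at (255,106), the tray end at row 70, the mill/bay_4 partition at row 132, and the rims at columns 231 and 290. I'll measure those to refine bay_4.

Run:
```python
from h import *
z=np.load("w3c.npz"); c=[z["arr_%d"%i] for i in range(3)]; im=cv2.imread("pics/w3.png"); P=cloud(np.load("w3.npy"),c); g=im[...,2].astype(int)
for r in(145,155,163):
    p=g[r-1:r+2].mean(0); print(r,p[224:300].astype(int).tolist())
p=g[:,[236,237,238,239]].mean(1); print("rows@237",list(zip(range(120,175),p[120:175].astype(int))))
for uv in((230,150),(291,150),(237,132),(285,132),(260,70)): print(uv,ray(uv,20,c)[:2].round(1),P[uv[1],uv[0]].round(1))
m=(P[...,2]>150)&(np.hypot(P[...,0]-465,P[...,1]+444)<32); print("mill",P[m].mean(0).round(1),P[m].min(0).round(1),P[m].max(0).round(1))
```

```text
145 [137, 137, 136, 136, 115, 66, 58, 58, 56, 41, 33, 49, 96, 136, 141, 144, 145, 148, 149, 142, 133, 127, 127, 132, 137, 142, 138, 134, 138, 145, 145, 147, 147, 142, 134, 128, 128, 130, 127, 129, 128, 133, 142, 152, 156, 155, 146, 139, 144, 142, 140, 139, 140, 140, 136, 121, 122, 138, 151, 153, 124, 56, 34, 36, 55, 58, 53, 60, 106, 140, 139, 138, 136, 135, 133, 128]
155 [190, 188, 188, 189, 180, 131, 55, 57, 54, 50, 39, 47, 79, 101, 104, 104, 109, 107, 110, 116, 127, 134, 134, 130, 130, 137, 145, 154, 156, 149, 140, 130, 115, 113, 112, 119, 127, 134, 135, 124, 113, 106, 101, 97, 98, 102, 110, 121, 131, 132, 130, 127, 120, 117, 116, 121, 126, 134, 137, 138, 113, 57, 36, 40, 53, 55, 55, 76, 117, 140, 138, 134, 134, 132, 130, 114]
163 [220, 219, 219, 219, 205, 142, 60, 51, 52, 50, 35, 40, 75, 110, 134, 137, 141, 150, 154, 155, 147, 140, 133, 132, 126, 123, 119, 113, 103, 96, 93, 87, 89, 88, 90, 89, 89, 93, 96, 94, 92, 94, 96, 100, 101, 102, 116, 123, 126, 128, 124, 119, 115, 114, 117, 112, 113, 120, 128, 124, 97, 53, 31, 40, 52, 53, 54, 75, 118, 137, 136, 133, 134, 146, 162, 134]
rows@
[... 808 characters left out ...]
4(116)), (158, np.int64(125)), (159, np.int64(132)), (160, np.int64(131)), (161, np.int64(127)), (162, np.int64(124)), (163, np.int64(116)), (164, np.int64(101)), (165, np.int64(101)), (166, np.int64(109)), (167, np.int64(114)), (168, np.int64(117)), (169, np.int64(109)), (170, np.int64(93)), (171, np.int64(74)), (172, np.int64(73)), (173, np.int64(78)), (174, np.int64(77))]
(230, 150) [ 499.3 -392.5] [ 499.5 -392.3   18.2]
(291, 150) [ 427.7 -392.7] [ 427.5 -392.5   18.6]
(237, 132) [ 490.7 -413.4] [ 481.8 -426.3  151.8]
(285, 132) [ 435.2 -413.5] [ 434.8 -413.    15.1]
(260, 70) [ 464.3 -480.5] [ 464.3 -480.4   21. ]
mill [ 467.5 -446.6  206.1] [ 444.1 -469.1  150. ] [ 491.9 -421.7  392.2]
```

```bash
python3 -m jog '0 0 35 0 0 0;0 0 75 0 0 0;0 0 105 0 0 0;0 0 120 0 0 0;0 0 125 0 0 0;0 0 128 0 0 0;0 0 130 0 0 0;0 0 130.5 0 0 0;0 0 130.5 0 0 0'
python3 -m jog '0 0 0.5 0 0 0;0 0 0.5 0 0 0;0 0 0.5 0 0 0'
```

```text
clock: 7.65
position: [464.3, -378.5, 120.7]
ee_rot: [0.707, -0.707, 0.001, -0.0]
contact_force: [-0.2, -0.5, -3.2]
gripper_width: 46.6
grasp_force: 63.0
clock: 7.95
position: [464.1, -378.6, 119.8]
ee_rot: [0.707, -0.707, 0.0, -0.0]
contact_force: [-0.4, 0.3, -1.6]
gripper_width: 46.3
grasp_force: 63.2
```

```bash
python3 -m jog '0 0 0.5 0 0 0;0 0 1 0 0 0;0 0 1 0 0 0;0 0 1 0 0 0'
python3 -m jog '0 0 0 0 0 0;0 0 0 0 0 0;0 0 0 0 0 0;0 0 0 0 0 0;0 0 0 0 0 0;0 0 0 0 0 0;0 0 0 0 0 0;0 0 0 0 0 0' 85
python3 -m jog '0 0 -15 0 0 0;0 0 -50 0 0 0;0 0 -90 0 0 0;0 0 -140 0 0 0;0 0 -190 0 0 0;0 0 -205 0 0 0;0 0 -205 0 0 0'
python3 - <<'E'
from h import *
s=arm.read_state(); c=cal("wrist"); im,d=viewer.get_image("wrist"); P=cloud(d,c)
print(s["position"]); cv2.imwrite("pics/w4.png",im)
m=(abs(P[...,2]-158)<6)&(np.hypot(P[...,0]-464,P[...,1]+378)<35); q=P[m]; print(m.sum(),np.median(q,0).round(1),q.min(0).round(1),q.max(0).round(1), [x.mean().round() for x in np.nonzero(m)])
E
```

```text
clock: 8.35
position: [464.1, -378.7, 119.8]
ee_rot: [0.707, -0.707, 0.001, 0.0]
contact_force: [-0.2, 1.8, 4.8]
gripper_width: 46.2
grasp_force: 64.0
clock: 9.15
position: [463.9, -378.4, 118.3]
ee_rot: [-0.707, 0.707, -0.0, -0.0]
contact_force: [-0.5, 0.2, -0.1]
gripper_width: 85.0
grasp_force: 0.0
clock: 9.85
position: [464.8, -379.0, 327.4]
ee_rot: [0.707, -0.707, 0.004, -0.001]
contact_force: [0.6, 0.5, -0.5]
gripper_width: 84.9
grasp_force: 0.0
[ 464.81574365 -379.0465867   327.35612219]
1690 [ 465.3 -381.6  157.3] [ 442.  -404.3  152.2] [ 488.8 -357.3  159.7] [np.float64(172.0), np.float64(261.0)]
```

View pics/w4.png

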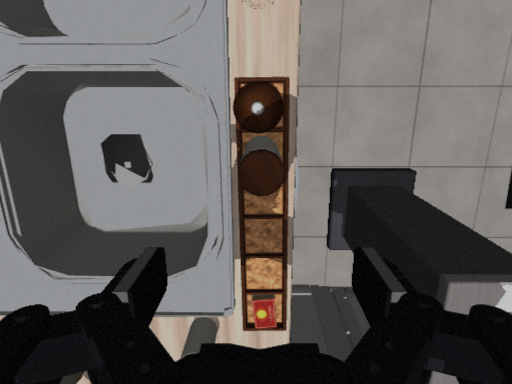

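The view shows canister_150 seated upright in bay_4 (lid at (264,172)), with its top measured at 157 mm as expected and the mill undisturbed at (258,105). Next is canister_125.

```bash
python3 -m jog '-45 -10 0 0 0 0; -90 -20 0 0 0 0; -135 -29 0 0 0 0; -180 -39 0 0 0 0; -225 -49 0 0 0 0; -270 -58 0 0 0 0; -315 -68 0 0 0 0; -360 -78 0 0 0 0; -405 -88 0 0 0 0; -450 -97 0 0 0 0' 85
python3 -m jog '-40 -9 20 0 0 0;-50 -11 50 0 0 0; -50 -11 75 0 0 0; -50 -11 75 0 0 0; -50 -11 75 0 0 0; -50 -11 75 0 0 0'
python3 - <<'E'
from h import *
s=arm.read_state(); c=cal("wrist"); im,d=viewer.get_image("wrist"); P=cloud(d,c)
print(s["position"],R.from_quat(s["ee_rot"]).as_matrix().round(3).tolist())
for z,x,y in((125,573,120),(75,459,67),(100,563,-67)):
    m=(abs(P[...,2]-z)<5)&(np.hypot(P[...,0]-x,P[...,1]-y)<40); q=P[m]; print(z,m.sum(),*( (np.median(q,0).round(1),q.min(0).round(1),q.max(0).round(1)) if m.sum() else ()))
E
```

```text
clock: 10.9
position: [560.1, 73.4, 321.1]
ee_rot: [0.707, -0.707, -0.001, 0.002]
contact_force: [0.1, -0.8, -0.6]
gripper_width: 85.0
grasp_force: 0.0
clock: 11.5
position: [572.5, 121.4, 249.6]
ee_rot: [-0.707, 0.707, -0.001, 0.001]
contact_force: [0.1, -0.2, 0.1]
gripper_width: 85.4
grasp_force: 0.0
[572.5153947  121.35926627 249.56873791] [[-0.0, -1.0, 0.002], [-1.0, 0.0, 0.0], [-0.0, -0.002, -1.0]]
125 2227 [575.9 118.2 124.3] [552.2  95.6 120.2] [599.7 143.4 126.4]
75 1913 [462.8  65.2  74.3] [438.2  42.   70.1] [485.9  88.8  77. ]
100 0
```

```bash
python3 -m jog '1.5 -2 40 0 0 0; 1.5 -2 85 0 0 0; 1.5 -2 125 0 0 0; 1.5 -2 152 0 0 0; 1.5 -2 163 0 0 0; 1.5 -2 163 0 0 0; 1.5 -2 163 0 0 0'
python3 -m jog '0 0 0 0 0 0;0 0 0 0 0 0;0 0 0 0 0 0;0 0 0 0 0 0;0 0 0 0 0 0;0 0 0 0 0 0;0 0 0 0 0 0;0 0 0 0 0 0' 30
python3 -m jog '0 0 -10 0 0 0;0 0 -40 0 0 0;0 0 -80 0 0 0;0 0 -125 0 0 0; 0 0 -140 0 0 0;0 0 -140 0 0 0;0 0 -140 0 0 0'
```

```text
clock: 12.25
position: [575.3, 120.5, 87.3]
ee_rot: [0.707, -0.707, 0.001, -0.002]
contact_force: [0.2, 0.4, 0.9]
gripper_width: 85.0
grasp_force: 0.0
clock: 13.05
position: [574.8, 120.5, 87.0]
ee_rot: [0.707, -0.707, 0.001, -0.001]
contact_force: [0.1, -0.6, 6.3]
gripper_width: 46.8
grasp_force: 61.3
clock: 13.75
position: [572.5, 119.9, 223.8]
ee_rot: [-0.707, 0.707, 0.001, -0.001]
contact_force: [-0.8, -0.8, -3.9]
gripper_width: 46.5
grasp_force: 62.5
```

```bash
python3 -m jog '30 8 0 0 0 0; 75 19 0 0 0 0; 120 31 0 0 0 0; 165 42 0 0 0 0; 210 54 0 0 0 0; 255 65 0 0 0 0; 300 77 0 0 0 0; 345 88 0 0 0 0; 385 98 0 0 0 0; 415 106 0 0 0 0'
python3 -m jog '18 4 0 0 0 0;18 4 0 0 0 0;18 4 0 0 0 0;18 4 0 0 0 0'
```

```text
clock: 14.75
position: [465.5, -296.4, 222.4]
ee_rot: [-0.706, 0.708, 0.003, -0.001]
contact_force: [0.5, 1.3, -3.4]
gripper_width: 46.8
grasp_force: 62.5
clock: 15.15
position: [463.5, -312.0, 224.0]
ee_rot: [0.707, -0.707, -0.001, 0.0]
contact_force: [0.8, 0.1, -2.8]
gripper_width: 46.5
grasp_force: 62.5
```

```bash
python3 -m jog '0 0 35 0 0 0;0 0 75 0 0 0;0 0 105 0 0 0;0 0 120 0 0 0;0 0 124 0 0 0;0 0 127 0 0 0;0 0 127 0 0 0'
python3 -m jog '0 0 0.5 0 0 0;0 0 1 0 0 0;0 0 1.5 0 0 0;0 0 1.5 0 0 0'
```

```text
clock: 15.85
position: [464.6, -312.7, 99.0]
ee_rot: [0.707, -0.707, 0.001, -0.0]
contact_force: [0.3, 0.2, -3.4]
gripper_width: 46.4
grasp_force: 62.5
clock: 16.25
position: [463.9, -312.9, 97.1]
ee_rot: [-0.707, 0.707, -0.0, 0.0]
contact_force: [0.4, -0.7, -2.7]
gripper_width: 46.4
grasp_force: 62.5
```

```bash
python3 -m jog '0 0 0.5 0 0 0;0 0 1 0 0 0;0 0 1.5 0 0 0;0 0 1.5 0 0 0'
python3 -m jog '0 0 0.5 0 0 0;0 0 1 0 0 0;0 0 1 0 0 0'
```

```text
clock: 16.65
position: [463.8, -312.9, 95.2]
ee_rot: [-0.707, 0.707, 0.0, -0.0]
contact_force: [0.2, 0.2, -3.2]
gripper_width: 46.5
grasp_force: 62.5
clock: 16.95
position: [463.9, -313.0, 94.9]
ee_rot: [0.707, -0.707, 0.0, 0.0]
contact_force: [-1.4, 1.0, 2.1]
gripper_width: 46.9
grasp_force: 63.0
```

```bash
python3 -m jog '0 0 0 0 0 0;0 0 0 0 0 0;0 0 0 0 0 0;0 0 0 0 0 0;0 0 0 0 0 0;0 0 0 0 0 0;0 0 0 0 0 0;0 0 0 0 0 0' 85
python3 -m jog '0 0 -15 0 0 0;0 0 -50 0 0 0;0 0 -90 0 0 0;0 0 -135 0 0 0;0 0 -160 0 0 0;0 0 -160 0 0 0;0 0 -160 0 0 0'
python3 -m jog '-40 -16 0 0 0 0;-80 -33 0 0 0 0;-120 -50 0 0 0 0;-160 -66 0 0 0 0;-200 -82 0 0 0 0;-230 -94 15 0 0 0;-245 -100 30 0 0 0;-245 -100 30 0 0 0;-245 -100 30 0 0 0'
python3 - <<'E'
from h import *
s=arm.read_state(); c=cal("wrist"); im,d=viewer.get_image("wrist"); P=cloud(d,c); cv2.imwrite("pics/w5.png",im)
print(s["position"],R.from_quat(s["ee_rot"]).as_matrix().round(3).tolist())
for z,x,y in((100,564,-67),):
    m=(abs(P[...,2]-z)<5)&(np.hypot(P[...,0]-x,P[...,1]-y)<40); q=P[m]; print(z,m.sum(),*( (np.median(q,0).round(1),q.min(0).round(1),q.max(0).round(1)) if m.sum() else ()))
E
```

```text
clock: 17.75
position: [463.8, -312.9, 94.3]
ee_rot: [0.707, -0.707, 0.0, 0.0]
contact_force: [0.5, 1.0, 1.2]
gripper_width: 84.8
grasp_force: 0.0
clock: 18.45
position: [463.7, -312.6, 254.5]
ee_rot: [-0.707, 0.707, -0.0, 0.0]
contact_force: [-0.6, -1.0, -0.7]
gripper_width: 84.8
grasp_force: 0.0
clock: 19.35
position: [563.1, -67.9, 222.7]
ee_rot: [0.707, -0.707, -0.001, 0.002]
contact_force: [0.3, 0.0, -0.2]
gripper_width: 85.0
grasp_force: 0.0
[563.08624177 -67.86267304 222.67881344] [[0.001, -1.0, -0.004], [-1.0, -0.001, -0.001], [0.001, 0.004, -1.0]]
100 2256 [564.9 -70.   99.3] [542.1 -92.5  95.2] [588.5 -44.7 101.8]
```

```bash
python3 -m jog '0.5 -1 40 0 0 0; 0.5 -1 85 0 0 0; 0.5 -1 125 0 0 0; 0.5 -1 152 0 0 0; 0.5 -1 162 0 0 0; 0.5 -1 162 0 0 0; 0.5 -1 162 0 0 0'
python3 -m jog '0 0 0 0 0 0;0 0 0 0 0 0;0 0 0 0 0 0;0 0 0 0 0 0;0 0 0 0 0 0;0 0 0 0 0 0;0 0 0 0 0 0;0 0 0 0 0 0' 30
python3 -m jog '0 0 -10 0 0 0;0 0 -40 0 0 0;0 0 -70 0 0 0;0 0 -90 0 0 0; 0 0 -90 0 0 0;0 0 -90 0 0 0;0 0 -90 0 0 0'
```

```text
clock: 20.1
position: [566.1, -68.8, 64.0]
ee_rot: [-0.707, 0.707, -0.001, 0.001]
contact_force: [1.3, 0.4, -0.1]
gripper_width: 85.6
grasp_force: 0.0
clock: 20.9
position: [565.3, -68.3, 63.8]
ee_rot: [0.707, -0.707, 0.001, -0.001]
contact_force: [-2.3, 0.0, 5.3]
gripper_width: 46.6
grasp_force: 60.9
clock: 21.6
position: [563.6, -68.3, 150.6]
ee_rot: [-0.707, 0.707, 0.001, -0.001]
contact_force: [-0.8, -0.1, -2.0]
gripper_width: 46.2
grasp_force: 61.9
```

```bash
python3 -m jog '25 14 0 0 0 0; 65 37 0 0 0 0; 105 59 0 0 0 0; 145 82 0 0 0 0; 170 96 0 0 0 0; 179 101 0 0 0 0; 179 101 0 0 0 0; 179 101 0 0 0 0;179 101 0 0 0 0'
python3 -m jog '0 0 25 0 0 0;0 0 50 0 0 0;0 0 65 0 0 0;0 0 70 0 0 0;0 0 73 0 0 0;0 0 75 0 0 0;0 0 76 0 0 0;0 0 76 0 0 0;0 0 76 0 0 0'
```

```text
clock: 22.5
position: [464.5, -246.4, 152.0]
ee_rot: [0.708, -0.707, -0.0, 0.0]
contact_force: [-0.2, -0.9, -3.0]
gripper_width: 46.5
grasp_force: 62.0
clock: 23.4
position: [464.1, -247.5, 76.9]
ee_rot: [-0.707, 0.707, -0.0, 0.0]
contact_force: [-0.7, 0.1, -1.9]
gripper_width: 46.6
grasp_force: 62.1
```

Shifting 1.5 mm in -x (tool +y) while lowering to contact.

```bash
python3 -m jog '0 1 1 0 0 0;0 1.5 2 0 0 0;0 1.5 3 0 0 0;0 1.5 4 0 0 0;0 1.5 4.5 0 0 0;0 1.5 4.5 0 0 0'
python3 -m jog '0 0 0.5 0 0 0;0 0 1 0 0 0;0 0 1 0 0 0'
```

```text
clock: 24.0
position: [462.3, -247.4, 71.9]
ee_rot: [0.707, -0.707, -0.0, 0.0]
contact_force: [0.3, 0.3, -0.8]
gripper_width: 46.2
grasp_force: 62.3
clock: 24.3
position: [462.3, -247.5, 71.8]
ee_rot: [0.707, -0.707, 0.0, 0.0]
contact_force: [-2.3, 0.8, 6.0]
gripper_width: 46.5
grasp_force: 62.9
```

```bash
python3 -m jog '0 0 0 0 0 0;0 0 0 0 0 0;0 0 0 0 0 0;0 0 0 0 0 0;0 0 0 0 0 0;0 0 0 0 0 0;0 0 0 0 0 0;0 0 0 0 0 0' 85
python3 -m jog '0 0 -15 0 0 0;0 0 -50 0 0 0;0 0 -90 0 0 0;0 0 -120 0 0 0;0 0 -130 0 0 0;0 0 -130 0 0 0;0 0 -130 0 0 0'
python3 -m jog '-30 0 0 0 0 0;-75 0 0 0 0 0;-120 0 0 0 0 0;-165 0 0 0 0 0;-210 0 0 0 0 0;-255 0 0 0 0 0;-295 0 0 0 0 0;-313 0 0 0 0 0;-313 0 0 0 0 0;-313 0 0 0 0 0'
python3 - <<'E'
from h import *
s=arm.read_state(); c=cal("wrist"); im,d=viewer.get_image("wrist"); P=cloud(d,c); cv2.imwrite("pics/w6.png",im)
print(s["position"],R.from_quat(s["ee_rot"]).as_matrix().round(3).tolist())
for z,x,y in((75,461,66),):
    m=(abs(P[...,2]-z)<5)&(np.hypot(P[...,0]-x,P[...,1]-y)<40); q=P[m]; print(z,m.sum(),*( (np.median(q,0).round(1),q.min(0).round(1),q.max(0).round(1)) if m.sum() else ()))
E
```

```text
clock: 25.1
position: [462.3, -247.4, 70.8]
ee_rot: [-0.707, 0.707, 0.0, -0.0]
contact_force: [0.3, 0.4, -0.4]
gripper_width: 85.1
grasp_force: 0.0
clock: 25.8
position: [461.5, -247.0, 199.5]
ee_rot: [-0.707, 0.707, 0.001, -0.0]
contact_force: [-0.9, -0.3, -0.9]
gripper_width: 85.0
grasp_force: 0.0
clock: 26.8
position: [461.5, 65.5, 199.2]
ee_rot: [0.707, -0.707, -0.001, 0.002]
contact_force: [1.5, -0.3, -0.1]
gripper_width: 85.1
grasp_force: 0.0
[461.45930376  65.45925345 199.23670346] [[0.001, -1.0, -0.003], [-1.0, -0.001, -0.001], [0.001, 0.003, -1.0]]
75 2219 [461.6  64.3  74.3] [438.5  41.6  70. ] [485.3  89.   76.7]
```

View pics/w6.png

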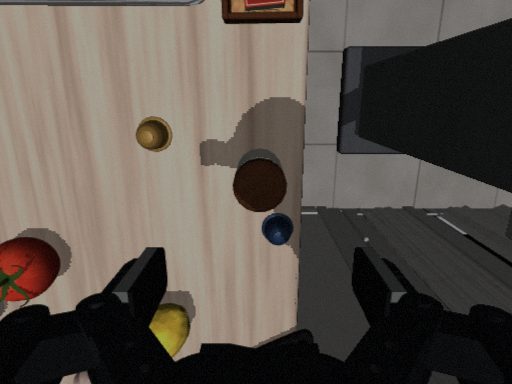

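The wrist view shows the canister_75 lid at (260,185), centred below the tool. The blue cap at (278,228) lies outside the finger paths.

```bash
python3 -m jog '0 -0.5 40 0 0 0; 0 -0.5 85 0 0 0; 0 -0.5 125 0 0 0; 0 -0.5 152 0 0 0; 0 -0.5 161 0 0 0; 0 -0.5 161 0 0 0; 0 -0.5 161 0 0 0'
python3 -m jog '0 0 0 0 0 0;0 0 0 0 0 0;0 0 0 0 0 0;0 0 0 0 0 0;0 0 0 0 0 0;0 0 0 0 0 0;0 0 0 0 0 0;0 0 0 0 0 0' 30
python3 -m jog '0 0 -10 0 0 0;0 0 -40 0 0 0;0 0 -70 0 0 0;0 0 -90 0 0 0; 0 0 -90 0 0 0;0 0 -90 0 0 0;0 0 -90 0 0 0'
```

```text
clock: 27.55
position: [463.8, 65.5, 40.8]
ee_rot: [-0.707, 0.707, -0.0, 0.001]
contact_force: [0.2, -0.2, 0.7]
gripper_width: 85.1
grasp_force: 0.0
clock: 28.35
position: [463.0, 65.8, 41.1]
ee_rot: [0.707, -0.707, 0.0, -0.0]
contact_force: [-2.5, 0.3, 7.8]
gripper_width: 46.6
grasp_force: 60.3
clock: 29.05
position: [461.7, 65.2, 128.6]
ee_rot: [-0.707, 0.707, 0.001, -0.001]
contact_force: [-0.1, -0.7, -1.6]
gripper_width: 46.2
grasp_force: 62.1
```

```bash
python3 -m jog '30 0 0 0 0 0; 75 0 0 0 0 0; 120 0 0 0 0 0; 165 0 0 0 0 0; 205 0 0 0 0 0; 235 0 0 0 0 0; 246 0 0 0 0 0; 246 0 0 0 0 0;246 0 0 0 0 0;246 0 0 0 0 0'
python3 -m jog '0 0 25 0 0 0;0 0 50 0 0 0;0 0 62 0 0 0;0 0 68 0 0 0;0 0 72 0 0 0;0 0 75 0 0 0;0 0 76 0 0 0;0 0 76 0 0 0;0 0 76 0 0 0'
```

```text
clock: 30.05
position: [462.7, -179.4, 129.4]
ee_rot: [0.708, -0.707, -0.0, 0.0]
contact_force: [-0.4, -0.3, -1.1]
gripper_width: 46.7
grasp_force: 62.1
clock: 30.95
position: [463.2, -180.4, 54.3]
ee_rot: [-0.707, 0.707, -0.0, 0.0]
contact_force: [-0.2, -0.1, -2.3]
gripper_width: 46.3
grasp_force: 62.1
```

```bash
python3 -m jog '0 1 1 0 0 0;0 1.5 2 0 0 0;0 1.5 3 0 0 0;0 1.5 4 0 0 0;0 1.5 4.5 0 0 0;0 1.5 4.5 0 0 0'
python3 -m jog '0 0 0.5 0 0 0;0 0 0.5 0 0 0;0 0 0.5 0 0 0'
```

```text
clock: 31.55
position: [461.3, -180.4, 49.3]
ee_rot: [0.707, -0.707, -0.0, 0.0]
contact_force: [0.0, 0.2, -2.2]
gripper_width: 46.6
grasp_force: 62.2
clock: 31.85
position: [461.3, -180.4, 49.2]
ee_rot: [0.707, -0.707, 0.0, 0.0]
contact_force: [-2.0, 0.9, 4.5]
gripper_width: 46.9
grasp_force: 62.6
```

```bash
python3 -m jog '0 0 0 0 0 0;0 0 0 0 0 0;0 0 0 0 0 0;0 0 0 0 0 0;0 0 0 0 0 0;0 0 0 0 0 0;0 0 0 0 0 0;0 0 0 0 0 0' 85
python3 -m jog '0 0 -15 0 0 0;0 0 -50 0 0 0;0 0 -95 0 0 0;0 0 -140 0 0 0;0 0 -185 0 0 0;0 0 -230 0 0 0;0 0 -270 0 0 0;0 0 -280 0 0 0;0 0 -280 0 0 0'
python3 -m jog '45 0 0 0 0 0;90 0 0 0 0 0;130 0 0 0 0 0;150 0 0 0 0 0;150 0 0 0 0 0;150 0 0 0 0 0'
python3 - <<'E'
from h import *
im,d=viewer.get_image("side"); cv2.imwrite("pics/side9.png",cv2.resize(im[150:340,170:330],None,fx=3,fy=3,interpolation=cv2.INTER_CUBIC))
c=cal("wrist"); im,d=viewer.get_image("wrist"); P=cloud(d,c); cv2.imwrite("pics/w9.png",im)
for z,y in((83,-181),(108,-247),(133,-313),(158,-379)):
    m=(abs(P[...,2]-z)<5)&(np.hypot(P[...,0]-463,P[...,1]-y)<33); q=P[m]; A=np.c_[q[:,:2],np.ones(len(q))]; print(z,m.sum(),np.median(q,0).round(1),q.min(0).round(1),q.max(0).round(1),"slope",np.linalg.lstsq(A,q[:,2],rcond=None)[0][:2].round(3))
s=arm.read_state();print(s["position"],s["clock"])
E
```

```text
clock: 32.65
position: [461.4, -180.4, 48.8]
ee_rot: [0.707, -0.707, 0.0, -0.0]
contact_force: [-0.5, 0.0, -0.3]
gripper_width: 85.2
grasp_force: 0.0
clock: 33.55
position: [461.9, -180.4, 330.5]
ee_rot: [-0.707, 0.707, -0.002, 0.001]
contact_force: [-1.1, -0.8, -0.4]
gripper_width: 85.1
grasp_force: 0.0
clock: 34.15
position: [460.6, -330.1, 326.5]
ee_rot: [-0.707, 0.707, 0.002, -0.001]
contact_force: [0.2, -0.1, 0.3]
gripper_width: 85.2
grasp_force: 0.0
83 858 [ 460.1 -182.8   82.2] [ 436.7 -204.8   78.1] [ 483.5 -158.1   84.7] slope [0.003 0.017]
108 1083 [ 461.6 -249.4  107.2] [ 438.  -272.2  103.2] [ 485.1 -225.1  109.8] slope [-0.003  0.012]
133 1413 [ 465.  -315.4  132.2] [ 441.8 -338.1  128.1] [ 488.3 -291.2  134.6] slope [0.002 0.009]
158 1926 [ 464.8 -381.2  157.3] [ 441.4 -404.1  153.3] [ 488.  -356.9  160.2] slope [0.002 0.004]
[ 461.06561376 -329.43746592  327.81761214] 34.25
```

View pics/w9.png

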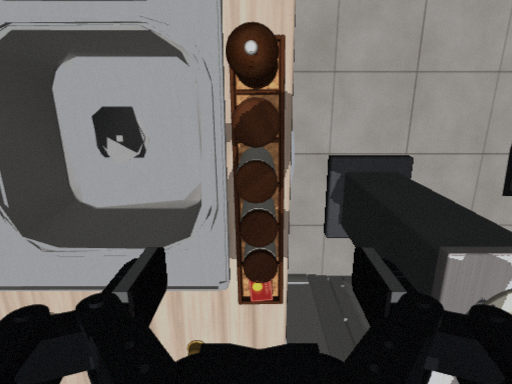

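View pics/side9.png

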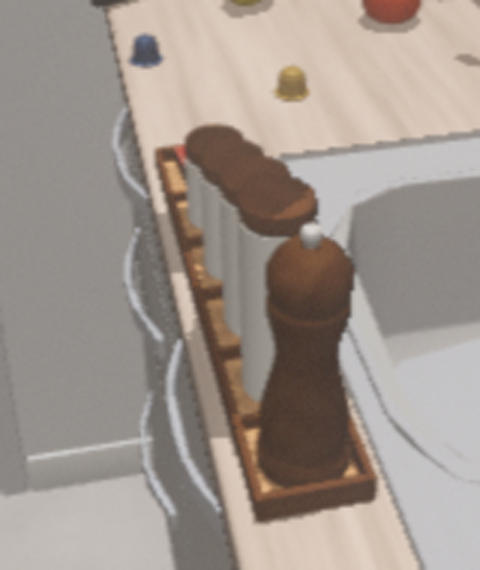

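The wrist view shows four lids in the row at (256,122), (257,181), (258,228) and (260,265), with the mill at (252,52) and the matchbox at (261,290) in place. The side crop shows the row stepping down evenly from the mill. The measured tops (157, 132, 107 and 82 mm) match canisters standing flat on the cork, so I'm handing the job in.

```bash
python3 -c "
from bench import arm
print(arm.job_done())"
```

```text
the job is handed in; nothing more can be done
None
```

The four canisters stand upright in the free bays, stepping down 150, 125, 100 and 75 mm from the pepper mill to the matchbox, neither of which was touched; the job was handed in after about 34 s of robot time.

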